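# Find the leaded bishop and stand it at the chute

### The job

One of these four like bishops already has its lead in the base and is about three times as heavy as the others: find it by lifting them, and stand it upright in the middle of the narrow raised step at the mouth of the chute, ready for felting. Leave the other three standing upright on the table, set pieces down without dropping or knocking any over, and leave everything else where it is.

Things in the scene. Friction and masses are not known exactly. Their poses are not given: they have to be found in the camera images.
- bishop_1: One of four boxwood bishops that look the same, round about upright z, 118 mm tall; origin at the centre of the underside. Base 62 mm across, drum 50 mm across to 45 mm up, then a neck; head 30 mm across from 76 to 100 mm up (grip it there from above), tip 10 mm across. 120 to 165 g with cork inside, 400 to 520 g with lead; which one has the lead varies and cannot be seen.
- bishop_2: One of four boxwood bishops that look the same, round about upright z, 118 mm tall; origin at the centre of the underside. Base 62 mm across, drum 50 mm across to 45 mm up, then a neck; head 30 mm across from 76 to 100 mm up (grip it there from above), tip 10 mm across. 120 to 165 g with cork inside, 400 to 520 g with lead; which one has the lead varies and cannot be seen.
- bishop_3: One of four boxwood bishops that look the same, round about upright z, 118 mm tall; origin at the centre of the underside. Base 62 mm across, drum 50 mm across to 45 mm up, then a neck; head 30 mm across from 76 to 100 mm up (grip it there from above), tip 10 mm across. 120 to 165 g with cork inside, 400 to 520 g with lead; which one has the lead varies and cannot be seen.
- bishop_4: One of four boxwood bishops that look the same, round about upright z, 118 mm tall; origin at the centre of the underside. Base 62 mm across, drum 50 mm across to 45 mm up, then a neck; head 30 mm across from 76 to 100 mm up (grip it there from above), tip 10 mm across. 120 to 165 g with cork inside, 400 to 520 g with lead; which one has the lead varies and cannot be seen.
- chute: Fixed wooden stand: a narrow raised step, from which an open chute 76 mm wide slopes down along the stand's +y into a lidded walnut box (178 x 148 mm, 135 mm high with its knob, centre 285 mm from the origin). Origin on the table under the step's centre; z up; at yaw 0 its +y is the table's +y, yaw varies by 20 degrees either way.
- step_top (a point): Centre of the step's level top, 110 mm above the table, axes as the stand's. The top is 48 mm (x) by 60 mm (y), narrower than a bishop's base; the chute's floor starts 30 mm from here along +y, and its low side walls, up to 15 mm higher than the step, 50 mm from here.
- weight: Bystander: brass bell-shaped weight, 48 mm across, 59 mm tall; origin under its centre.
- pawn: Bystander: boxwood pawn, 36 mm across, 65 mm tall; origin under its centre.
- rook: Bystander: walnut rook, 40 mm across, 68 mm tall; origin under its centre.
- cup: Bystander: ochre clay cup of wooden pegs, 72 mm across, 80 mm tall, pegs up to about 125 mm; origin under its centre.
- callipers: Bystander: steel callipers lying flat, 200 mm long along its x, jaws 47 mm to its -y, 9 mm thick; origin under the beam's middle.
- felts: Bystander: stack of felt base discs, 52 mm across, 22 mm high; origin under its centre.
Things that resemble listed ones, but are neither listed nor needed, are in the scene too. What is shaped like the bishop_3 but pink is not meant.

How it is judged:
At the end, for the whole second after the job is handed in: The leaded bishop (over 2.8 N on the stand) stands still on the step: upright within 0.08 rad, underside within 4 mm of the top's height, centre within 20 mm of the step's centre. The other three stand still on the table, upright within 0.08 rad, undersides below 6 mm (((contact force between bishop_1 and chute above 2.8 N and horizontal distance between bishop_1 and step_top below 0.02 m and z of bishop_1 in the frame of step_top between -0.004 and 0.004 m and angle between each of bishop_1, bishop_2, bishop_3, bishop_4's own z axis and vertical below 0.08 rad and linear speed of each of bishop_1, bishop_2, bishop_3, bishop_4 below 0.03 m/s and height (world z) of each of bishop_2, bishop_3, bishop_4 below 0.006 m) or (contact force between bishop_2 and chute above 2.8 N and horizontal distance between bishop_2 and step_top below 0.02 m and z of bishop_2 in the frame of step_top between -0.004 and 0.004 m and angle between each of bishop_2, bishop_1, bishop_3, bishop_4's own z axis and vertical below 0.08 rad and linear speed of each of bishop_2, bishop_1, bishop_3, bishop_4 below 0.03 m/s and height (world z) of each of bishop_1, bishop_3, bishop_4 below 0.006 m) or (contact force between bishop_3 and chute above 2.8 N and horizontal distance between bishop_3 and step_top below 0.02 m and z of bishop_3 in the frame of step_top between -0.004 and 0.004 m and angle between each of bishop_3, bishop_1, bishop_2, bishop_4's own z axis and vertical below 0.08 rad and linear speed of each of bishop_3, bishop_1, bishop_2, bishop_4 below 0.03 m/s and height (world z) of each of bishop_1, bishop_2, bishop_4 below 0.006 m) or (contact force between bishop_4 and chute above 2.8 N and horizontal distance between bishop_4 and step_top below 0.02 m and z of bishop_4 in the frame of step_top between -0.004 and 0.004 m and angle between each of bishop_4, bishop_1, bishop_2, bishop_3's own z axis and vertical below 0.08 rad and linear speed of each of bishop_4, bishop_1, bishop_2, bishop_3 below 0.03 m/s and height (world z) of each of bishop_1, bishop_2, bishop_3 below 0.006 m))); the robot touches nothing.
It fails at once if a bishop is knocked over (leans more than 0.6 rad) (angle between any of bishop_1, bishop_2, bishop_3, bishop_4's own z axis and vertical above 0.6 rad).
It fails at once if a bishop is dropped: out of the fingers and falling faster than 0.6 m/s ((contact force between the fingers and bishop_1 below 0.05 N and linear speed of bishop_1 above 0.6 m/s) or (contact force between the fingers and bishop_2 below 0.05 N and linear speed of bishop_2 above 0.6 m/s) or (contact force between the fingers and bishop_3 below 0.05 N and linear speed of bishop_3 above 0.6 m/s) or (contact force between the fingers and bishop_4 below 0.05 N and linear speed of bishop_4 above 0.6 m/s)).
It fails at once if a bystander (weight, pawn, rook, cup, callipers, felts) is moved by more than 20 mm (distance of any of weight, pawn, rook, cup, callipers, felts from where it was at the start of the episode above 0.02 m).
It fails at once if a standing bystander is tipped by more than 0.5 rad (angle between any of weight, pawn, rook, cup, callipers, felts's own z axis and vertical above 0.5 rad).
It also fails if it takes over 64 s, if anything falls off the work surface, if the arm or the gripper's body presses on something with over 40 N, if the wrist force passes 120 N, or if a joint passes its speed limit or range.

### The arm

A 6-joint arm with a two-finger parallel gripper is mounted at the origin on the work surface. World frame = base frame: x ahead of the robot, y to its left, z up, the work surface at z = 0. Lengths are in m, angles in rad, forces in N, time in s.
With the tool pointing down it reaches from about 0.3 to 0.875 m from the base axis. Payload 6.4 kg.
Tool frame: the origin (TCP) lies on the centre line of the jaws, within the pads' length; the fingertips stand 11 mm ahead of it and the grasp point (between the pads) lies 8 mm behind it; z points along the fingers, y is the direction in which the jaws open and shut (so a half turn about z gives the same grasp; the last joint's range is limited). The gripper opens to 85 mm and grips with 20 to 120 N. Pads are 22 mm wide; open, the fingers measure 114 mm over their backs; the gripper's body (76 mm by 85 mm) begins 54 mm behind the grasp point. The pads swing forward as they close: fully open they stand 13 mm farther back than shut.
Start: joints at [1.087, 0.181, 1.607, -0, 1.354, -0.206], TCP at [0.158, 0.553, 0.242] pointing down, gripper open.
Joint ranges: [-2.99, 2.99], [-0.89, 2.07], [0.3, 2.58], [-1.14, 4.28], [0, 2.63], [-3.12, 3.12]. Speed limits (rad/s): [2.57, 2.57, 3.01, 3.14, 3.14, 3.14].

### API

Orientations are given as a rotation vector (axis times angle).
In Python, from rig import r gives the robot as it stands. Calls block until the motion is done:
- r.reach(position, orientation): joint-space move of the TCP to a pose.
- r.move_l(position, orientation=None, speed=0.15, f_stop=None): straight line of the TCP; orientation=None keeps the orientation; speed is the mean speed in m/s. With f_stop (N) it stops when the force on the tool has changed by that much, and returns True; else False.
- r.set_joints(angles): joint-space move.
- r.ungrasp() and r.grasp(force=None): open the fingers fully, or close them until they stop; force is the grip in N (None keeps the last).
- r.wait(seconds).
- r.solve_ik(position, orientation): joint angles nearest the present ones, or None.
- r.observe(): the state.
- r.camera(name): name is "side" or "top"; returns (picture, depth): 420x560x3 uint8, red, green, blue; 420x560 float32, m along the optical axis (not along the pixel's ray), 0 where there is no reading.
- r.camera_params(name): a dict with "fx", "fy", "cx", "cy" (pixels), "R" (3x3) and "t" (3): a world point X has camera coordinates R X + t. Camera axes: x right, y down, z forward; pixel columns grow to the right and rows downward; lengths in m; the calibration is good to about 2 mm. A picture is of the moment at which its call begins. camera_params takes no time and is no camera call.
A pose or a line that the arm cannot do raises r.MotionError and nothing moves.
- r.job_done(): hands the job in, once; it reports no verdict.
Trained networks look in the newest picture that a camera, given by its name, has taken for a name from the list of things; names that differ only in an ending like _2 or _b are one class to them, and where a whole thing is asked for, a point or a joint stands for the part that bears it (a point fixed in the world has none). Each returns a list of dicts, best first, with "score" (0 to 1); they miss things now and then, are a little off and sometimes report something else, mostly with a low value. They report only what shows in the picture. A call takes as long as a camera call. They do not tell look-alikes from the thing itself.
- r.regions_of(target, camera): "mask" (420x560 bool, what is visible of it).
- r.place_of(target, camera): "centre" ([x, y, z] in m, in the coordinates of the camera as it stood for that picture, good to about 4 mm: a listed point, or the origin of a listed thing).
The state is a dict: "clock": time; "qpos": joint angles; "qvel": joint speeds; "joint_efforts": joint torques, N m; "ee_pos": TCP position; "ee_rot": TCP orientation; "force": force on the tool from outside, world axes, zero at the start; "torque": the same for the moment, N m; "grip_width": finger opening in m.
Only numpy, scipy, OpenCV 4.12 (cv2) and the standard library are available. Lean on these libraries where they do the work, as an engineer would, in place of code of your own. Each camera call takes 0.05 s, during which the arm holds its last target. There are 200 camera calls.

## Working session

There is one attempt and no reset: what is moved stays moved. The work goes in short steps, each a Python script; the robot and the scene stay as the last script left them, time stands still between calls to the robot, and variables do not carry over. Pictures are saved under pics/ and viewed, about 8 in all and at most 12, crops included, and the job is handed in when it is done.

```bash
mkdir -p pics; ls
cat > h.py <<'E'
from rig import r
import numpy as np, cv2
def w(p,cam):
    c=r.camera_params(cam); return np.array(c["R"]).T@(np.array(p)-np.array(c["t"]))
def cloud(d,cam):
    c=r.camera_params(cam); v,u=np.indices(d.shape)
    P=np.stack([(u-c["cx"])/c["fx"]*d,(v-c["cy"])/c["fy"]*d,d],-1)
    W=(P-np.array(c["t"]))@np.array(c["R"]); W[d==0]=np.nan; return W
E
python3 - <<'E'
from h import *
print(r.observe())
for cam in("top","side"):
    im,d=r.camera(cam); cv2.imwrite(f"pics/{cam}0.png",im[...,::-1]); np.save(f"{cam}d.npy",d); np.save(f"{cam}i.npy",im)
    print(cam,r.camera_params(cam)["R"],w([0,0,0],cam))
    for n in["bishop_1","chute","step_top","weight","pawn","rook","cup","callipers","felts"]:
        for q in r.place_of(n,cam)[:7]: print(n,round(q["score"],2),w(q["centre"],cam).round(3))
E
```

```text
pics
{'clock': 0.0, 'qpos': array([ 1.08668826e+00,  1.81574254e-01,  1.60802738e+00, -1.69267518e-05,
        1.35383022e+00, -2.06314754e-01]), 'qvel': array([ 5.74351633e-04, -3.10152285e-04,  1.35970108e-04,  5.70837603e-04,
       -5.58549825e-05, -2.09361587e-04]), 'joint_efforts': array([ 1.02341608e-03, -4.44872940e+01, -3.51340914e+01,  3.44949285e-05,
        9.02920176e-03,  1.37134199e-05]), 'ee_pos': array([0.15741676, 0.55245472, 0.24135612]), 'ee_rot': array([-4.34865143e-01, -3.11073574e+00,  2.72682398e-03]), 'force': array([ 0.26582639, -0.54393798, -0.70408373]), 'torque': array([ 0.02315696, -0.00687011,  0.02545904]), 'grip_width': 0.08559161843592089}
top [[ 8.50839129e-04 -9.99945664e-01 -1.03896259e-02]
 [-9.93852592e-01  3.04654108e-04 -1.10711034e-01]
 [ 1.10708184e-01  1.04199539e-02 -9.93798331e-01]] [ 0.46600345 -0.1288372   1.03724927]
bishop_1 0.94 [ 0.612 -0.237  0.002]
bishop_1 0.9 [ 0.436 -0.094  0.002]
bishop_1 0.88 [ 0.619 -0.047 -0.   ]
bishop_1 0.85 [ 0.466 -0.221  0.002]
bishop_1 0.83 [ 0.338 -0.184 -0.003]
bishop_1 0.65 [ 0.354 -0.325  0.003]
c
[... 390 characters left out ...]
21771  0.6821625  -0.72782126]] [ 0.4766613  -0.86536197  0.84917832]
bishop_1 0.9 [ 0.341 -0.194 -0.002]
bishop_1 0.74 [ 0.469 -0.222  0.002]
bishop_1 0.7 [ 0.61  -0.238 -0.002]
bishop_1 0.65 [ 0.437 -0.096  0.003]
bishop_1 0.57 [ 0.353 -0.332 -0.003]
bishop_1 0.15 [ 0.706  0.112 -0.002]
chute 0.91 [0.487 0.117 0.001]
step_top 0.72 [0.489 0.116 0.112]
step_top 0.35 [ 0.619 -0.05  -0.002]
weight 0.98 [ 0.535 -0.161  0.   ]
weight 0.74 [ 0.709  0.111 -0.002]
rook 0.87 [ 0.732  0.031 -0.002]
cup 0.71 [ 0.5   -0.404 -0.001]
cup 0.45 [ 0.536 -0.162  0.002]
callipers 0.89 [ 0.752 -0.202 -0.001]
callipers 0.5 [ 0.539 -0.163 -0.001]
felts 0.58 [ 0.709  0.11  -0.003]
felts 0.2 [ 0.538 -0.159 -0.   ]
```

View pics/top0.png

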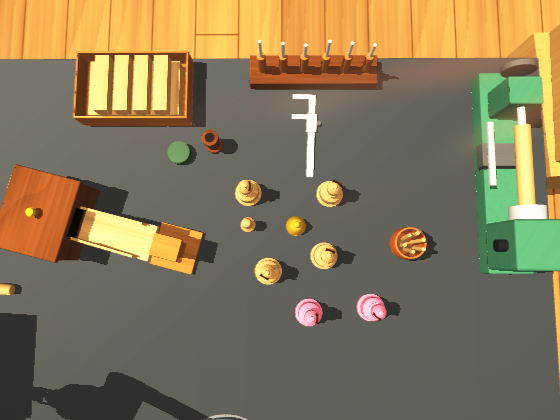

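View pics/side0.png

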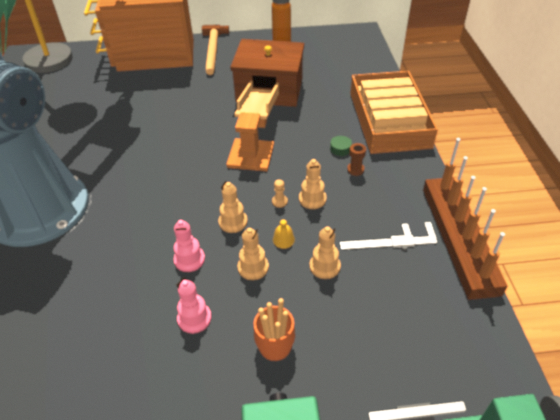

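Run:
```python
from h import *
from scipy.optimize import least_squares
W={c:cloud(np.load(c+"d.npy"),c).reshape(-1,3) for c in("top","side")}
A=np.concatenate(list(W.values()));A=A[~np.isnan(A[:,0])]
for p in[(.611,-.2375),(.4365,-.095),(.619,-.048),(.4675,-.2215)]:
    for nm,C in list(W.items())+[("both",A)]:
        S=C[np.hypot(C[:,0]-p[0],C[:,1]-p[1])<.04]
        h=S[(S[:,2]>.079)&(S[:,2]<.097)]; dd=S[(S[:,2]>.02)&(S[:,2]<.042)]
        f=least_squares(lambda q:np.r_[np.hypot(*(h[:,:2]-q).T)-.015,np.hypot(*(dd[:,:2]-q).T)-.025],p,loss="soft_l1",f_scale=.002)
        print(p,nm,len(h),len(dd),f.x.round(4))
for nm,C in W.items():
    S=C[(abs(C[:,2]-.11)<.004)&(np.hypot(C[:,0]-.489,C[:,1]-.117)<.045)]
    print(nm,len(S),S.mean(0).round(4),np.median(S[:,2]).round(4),cv2.minAreaRect((S[:,:2]*1000).astype(np.float32)))
    for th in(-20,-15,-10): pass
    B=C[(C[:,2]>.09)&(C[:,2]<.125)&(C[:,1]>.25)&(np.hypot(C[:,0]-.55,C[:,1]-.4)<.15)]
    print(" box",len(B),B.mean(0).round(3),cv2.minAreaRect((B[:,:2]*1000).astype(np.float32)) if len(B) else"")
```

```text
(0.611, -0.2375) top 19 32 [ 0.6141 -0.2376]
(0.611, -0.2375) side 96 171 [ 0.6127 -0.2391]
(0.611, -0.2375) both 115 203 [ 0.6128 -0.239 ]
(0.4365, -0.095) top 4 6 [ 0.4349 -0.0942]
(0.4365, -0.095) side 89 167 [ 0.4336 -0.0963]
(0.4365, -0.095) both 93 173 [ 0.4336 -0.0963]
(0.619, -0.048) top 18 31 [ 0.6166 -0.047 ]
(0.619, -0.048) side 89 158 [ 0.6153 -0.0487]
(0.619, -0.048) both 107 189 [ 0.6157 -0.0485]
(0.4675, -0.2215) top 9 16 [ 0.47   -0.2228]
(0.4675, -0.2215) side 103 173 [ 0.4686 -0.2244]
(0.4675, -0.2215) both 112 189 [ 0.4687 -0.2243]
top 646 [0.4872 0.1169 0.111 ] 0.1111 ((493.0407409667969, 118.4656982421875), (66.30645751953125, 58.99024200439453), 74.79759979248047)
 box 5915 [0.558 0.385 0.115] ((550.8853759765625, 363.7744140625), (223.7811737060547, 178.32534790039062), 75.52933502197266)
side 339 [0.4859 0.1136 0.1091] 0.1092 ((479.8070983886719, 115.2023696899414), (63.42432403564453, 59.85689163208008), 76.20545959472656)
 box 2335 [0.555 0.374 0.111] ((550.5943603515625, 363.5336608886719), (212.86898803710938, 178.30625915527344), 75.51863861083984)
```

```bash
cat >> h.py <<'E'
from scipy.spatial.transform import Rotation as Ro
def down(a):
    y=np.array([np.cos(a),np.sin(a),0]); z=np.array([0,0,-1.]); return Ro.from_matrix(np.c_[np.cross(y,z),y,z]).as_rotvec()
B=[(.4336,-.0963),(.4687,-.2243),(.6128,-.239),(.6157,-.0485)]
O=down(np.pi/2)
def fz(n=5):
    r.wait(.15); s=[]
    for _ in range(n): r.wait(.03); s.append(np.r_[r.observe()["force"],r.observe()["joint_efforts"][1:3]])
    return np.mean(s,0).round(2)
def pick(i):
    x,y=B[i]; r.reach([x,y,.19],O)
    print("hit",r.move_l([x,y,.08],speed=.15,f_stop=8))
    r.grasp(50); print("w",r.observe()["grip_width"],r.observe()["ee_pos"],fz())
    r.move_l([x,y,.105],speed=.08); print("lifted",fz(),r.observe()["grip_width"],r.observe()["clock"])
def put(i):
    x,y=B[i]
    print("touch",r.move_l([x,y,.0805],speed=.05,f_stop=4),r.observe()["ee_pos"])
    r.ungrasp(); r.move_l([x,y,.19],speed=.2); print("free",fz(),r.observe()["clock"])
E
python3 - <<'E'
from h import *
pick(0)
im,_=r.camera("side"); cv2.imwrite("pics/s1.png",cv2.resize(im[130:320,130:400,::-1],None,fx=2,fy=2))
E
```

```text
hit False
w 0.028643276956356583 [ 0.43395389 -0.09626072  0.08046814] [ -0.77   2.23   5.81 -31.31 -26.17]
lifted [ 3.000e-02 -3.500e-01 -1.540e+00 -3.317e+01 -2.941e+01] 0.028382500640441607 6.05
```

View pics/s1.png

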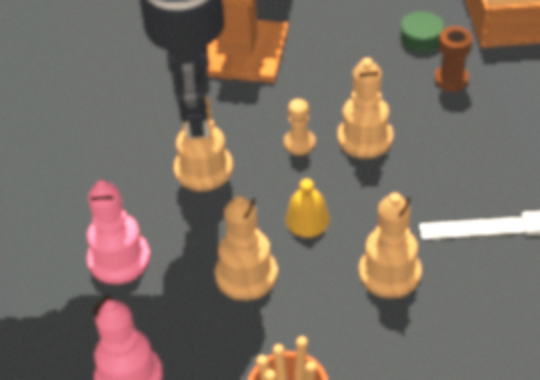

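The crop shows bishop 0 held upright by its head at crop (203,150), just off the table. The lifted force is about -1.5 N, so it is probably a light one. I'll put it back and test the next one.

Run:
```python
from h import *
put(0)
pick(1)
```

```text
touch True [ 0.43316464 -0.09587777  0.08045776]
free [  0.18  -0.44   0.3  -30.05 -33.07] 8.2083
hit False
w 0.028896826861760986 [ 0.46900646 -0.22430117  0.08050238] [ -0.59   2.29   5.47 -39.65 -27.2 ]
lifted [ -0.2   -0.22  -1.69 -42.13 -30.09] 0.028655679925466353 11.3417
```

Light as well (about 1.7 N); on to the next.

Run:
```python
from h import *
put(1)
pick(2)
```

```text
touch True [ 0.46821473 -0.22374546  0.08049264]
free [  0.08  -0.18  -0.08 -39.22 -33.15] 13.4417
hit False
w 0.02859267372000481 [ 0.61313503 -0.23889918  0.08057415] [ -0.59   2.54   5.52 -54.02 -29.55]
lifted [  0.24   0.35  -1.36 -57.79 -32.49] 0.02876316089361897 16.6167
```

Run:
```python
from h import *
put(2)
pick(3)
if fz()[2]<-3:
    x,y=B[3]; r.move_l([x,y,.26],speed=.15); r.reach([.488,.116,.26],O); r.wait(.3); print(fz(),r.observe()["clock"])
    for cam in("top","side"):
        im,d=r.camera(cam); np.save(cam+"d2.npy",d)
        W=cloud(d,cam); S=W.reshape(-1,3); S=S[(S[:,2]>.165)&(S[:,2]<.225)&(np.hypot(S[:,0]-.488,S[:,1]-.116)<.05)]
        print(cam,len(S))
        for z in np.arange(.165,.225,.005):
            T=S[abs(S[:,2]-z-.0025)<.0025]
            if len(T)>3: print(round(z,3),len(T),T.min(0)[:2].round(4),T.max(0)[:2].round(4))
    cv2.imwrite("pics/s2.png",cv2.resize(im[40:200,150:360,::-1],None,fx=3,fy=3))
```

```text
touch True [ 0.61231961 -0.2385279   0.08055197]
free [ 1.100e-01 -1.000e-02 -2.300e-01 -5.518e+01 -3.438e+01] 18.7167
hit False
w 0.028772771441024435 [ 0.6160955  -0.04821169  0.08065382] [ -0.75   2.72   5.49 -49.81 -28.6 ]
lifted [  0.08  -0.41  -4.39 -55.18 -33.  ] 0.028592894206954482 22.0417
[  0.2    0.18  -4.81 -37.62 -37.74] 25.0
top 233
0.18 15 [0.4581 0.0865] [0.5176 0.1127]
0.185 68 [0.4581 0.0858] [0.5191 0.1347]
0.19 88 [0.46   0.0867] [0.5171 0.1316]
0.195 7 [0.4639 0.0945] [0.4752 0.1145]
0.2 7 [0.4676 0.0946] [0.5087 0.1032]
0.205 7 [0.4639 0.0945] [0.5124 0.1131]
0.21 7 [0.4639 0.0958] [0.475  0.1133]
0.215 10 [0.4657 0.0948] [0.5117 0.1264]
0.22 24 [0.4639 0.0945] [0.5115 0.1291]
side 526
0.175 11 [0.4653 0.0835] [0.5165 0.1073]
0.18 54 [0.4572 0.0835] [0.5168 0.1096]
0.185 101 [0.4577 0.0818] [0.5175 0.1287]
0.19 68 [0.4605 0.0842] [0.5135 0.1187]
0.195 44 [0.4631 0.0891] [0.5108 0.1088]
0.2 47 [0.4633 0.0878] [0.5117 0.1132]
0.205 43 [0.4638 0.0867] [0.5119 0.112 ]
0.21 46 [0.4624 0.0879] [0.5122 0.1155]
0.215 45 [0.4627 0.0877] [0.5099 0.1239]
0.22 67 [0.4631 0.0865] [0.5111 0.1207]
```

View pics/s2.png

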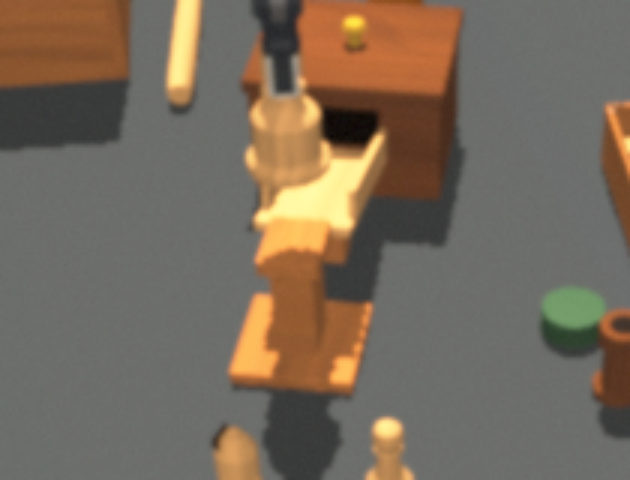

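The held bishop hangs upright above and behind the step, with its base at crop (288,160) and the step top at (298,240). It weighs about 4.5 N, so it is the leaded one. I'll refine the step's edges in the stand's own frame from the earlier cloud.

Run:
```python
from h import *
a=np.radians(-14.5);ex=np.array([np.cos(a),np.sin(a)]);ey=np.array([-np.sin(a),np.cos(a)]);c=np.array([.488,.116])
for cam in("top","side"):
    C=cloud(np.load(cam+"d.npy"),cam).reshape(-1,3)
    u=(C[:,:2]-c)@ex;v=(C[:,:2]-c)@ey
    m=(C[:,2]>.1)&(abs(u)<.05)&(abs(v)<.06)
    u,v,z=u[m],v[m],C[m,2]
    for lo in np.arange(-.045,.06,.005):
        k=(v>=lo)&(v<lo+.005)
        if k.sum()>2: print(cam,"v",round(lo*1e3),k.sum(),np.median(z[k]).round(4),"u",np.percentile(u[k],[2,98]).round(4))
```

```text
top v -30 66 0.11 u [-0.0244  0.021 ]
top v -25 56 0.1109 u [-0.0236  0.0215]
top v -20 57 0.112 u [-0.0244  0.0218]
top v -15 52 0.1113 u [-0.0241  0.0209]
top v -10 57 0.1114 u [-0.0235  0.0218]
top v -5 57 0.111 u [-0.0242  0.0221]
top v 0 51 0.111 u [-0.0238  0.0213]
top v 5 59 0.1114 u [-0.0233  0.0222]
top v 10 57 0.1115 u [-0.0236  0.0211]
top v 15 52 0.1113 u [-0.0239  0.0216]
top v 20 54 0.1115 u [-0.0242  0.0211]
top v 25 60 0.1111 u [-0.0259  0.0232]
top v 30 58 0.1044 u [-0.0378  0.0354]
top v 35 75 0.1028 u [-0.0371  0.0348]
top v 40 59 0.1017 u [-0.0358  0.0354]
top v 45 44 0.101 u [-0.0382  0.0347]
top v 50 16 0.1011 u [-0.0357  0.0276]
top v 55 27 0.1089 u [-0.0383  0.0361]
side v -35 45 0.1045 u [-0.0243  0.0207]
side v -30 51 0.1079 u [-0.0245  0.0215]
side v -25 31 0.1092 u [-0.0222  0.0217]
side v -20 29 0.1091 u [-0.0235  0.022 ]
side v -15 24 0.1093 u [-0.022   0.0202]
side v -10 27 0.1079 u [-0.0231  0.022 ]
side v -5 38 0.109 u [-0.0252  0.0216]
side v 0 24 0.1095 u [-0.0239  0.0187]
side v 5 32 0.109 u [-0.0235  0.022 ]
side v 10 29 0.1095 u [-0.0227  0.0217]
side v 15 22 0.1092 u [-0.0237  0.0213]
side v 20 35 0.1085 u [-0.0279  0.0219]
side v 25 28 0.1066 u [-0.0352  0.0348]
side v 30 9 0.1022 u [-0.0369  0.0359]
side v 50 13 0.1069 u [-0.0376  0.0357]
side v 55 23 0.1084 u [-0.0376  0.0351]
```

Run:
```python
from h import *
x,y=.4868,.1153
r.move_l([x,y,.203],speed=.08); r.wait(.3)
print(r.move_l([x,y,.187],speed=.02,f_stop=2.5)); print(r.observe()["ee_pos"],fz(),r.observe()["clock"])
for cam in("top","side"):
    im,d=r.camera(cam); S=cloud(d,cam).reshape(-1,3)
    cv2.imwrite(f"pics/{cam}3.png",im[...,::-1])
    S=S[np.hypot(S[:,0]-x,S[:,1]-y)<.045]
    for z in np.arange(.112,.16,.006):
        T=S[abs(S[:,2]-z-.003)<.003]
        if len(T)>3: print(cam,round(z,3),len(T),T.min(0)[:2].round(4),T.max(0)[:2].round(4))
cv2.imwrite("pics/s3.png",cv2.resize(im[40:200,150:360,::-1],None,fx=3,fy=3))
```

```text
True
[0.48658781 0.11548728 0.19058249] [  0.14   1.36   5.52 -33.95 -30.52] 27.1917
top 0.112 35 [0.4575 0.0837] [0.5174 0.1384]
top 0.118 93 [0.4575 0.0859] [0.5173 0.1326]
top 0.124 19 [0.4616 0.0966] [0.5128 0.1272]
top 0.13 9 [0.4617 0.0943] [0.5103 0.1175]
top 0.136 7 [0.4637 0.0952] [0.5082 0.1076]
top 0.142 6 [0.4637 0.0943] [0.5097 0.1078]
top 0.148 10 [0.4637 0.096 ] [0.5114 0.1211]
top 0.154 72 [0.4637 0.0972] [0.5113 0.1281]
side 0.112 69 [0.456  0.0807] [0.5159 0.1135]
side 0.118 101 [0.4566 0.0818] [0.5161 0.1274]
side 0.124 51 [0.4611 0.0867] [0.5093 0.1107]
side 0.13 46 [0.462  0.0873] [0.5096 0.1108]
side 0.136 51 [0.4625 0.0868] [0.5107 0.1154]
side 0.142 45 [0.4611 0.0879] [0.5104 0.111 ]
side 0.148 63 [0.4613 0.0872] [0.5093 0.1184]
side 0.154 98 [0.4636 0.0883] [0.5086 0.1284]
```

View pics/s3.png

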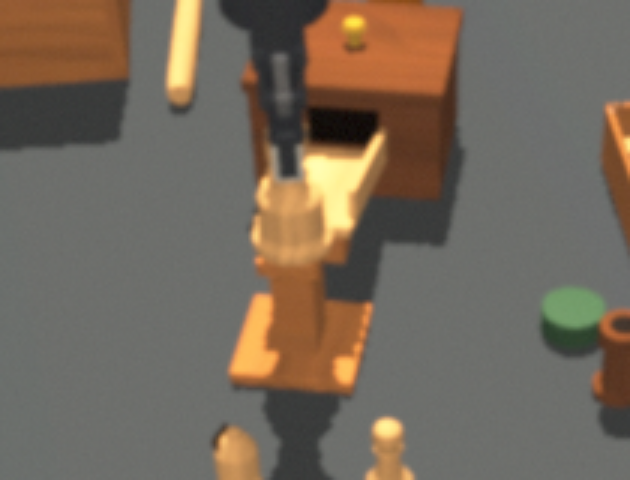

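It touched at z = 0.1906, as predicted. The bishop is centred and upright on the step, with its base at crop (290,240). Releasing.

Run:
```python
from h import *
p=r.observe()["ee_pos"]; r.ungrasp(); r.move_l([p[0],p[1],.32],speed=.15); r.wait(.5)
r.set_joints([1.087,.181-.2,1.607,0,1.354,-.206]) if False else r.reach([.3,.45,.33],O)
print(r.observe()["clock"])
ims=[]
for cam in("top","side"):
    im,d=r.camera(cam); ims.append(im); S=cloud(d,cam).reshape(-1,3)
    for q in r.place_of("bishop_1",cam)[:7]: print(cam,round(q["score"],2),w(q["centre"],cam).round(3))
    S=S[np.hypot(S[:,0]-.4868,S[:,1]-.1153)<.045]
    for z in(.118,.13,.145,.188,.198,.215):
        T=S[abs(S[:,2]-z-.004)<.004]
        if len(T)>3: print(cam,z,len(T),T.min(0)[:2].round(4),T.max(0)[:2].round(4))
    print(S[:,2].max())
cv2.imwrite("pics/s4.png",ims[1][...,::-1])
```

```text
30.8333
top 0.82 [ 0.435 -0.091  0.002]
top 0.79 [0.488 0.117 0.112]
top 0.79 [ 0.61  -0.238  0.   ]
top 0.64 [ 0.468 -0.218  0.004]
top 0.118 163 [0.4575 0.0858] [0.5173 0.1347]
top 0.13 22 [0.4637 0.0914] [0.5103 0.108 ]
top 0.145 28 [0.4657 0.0917] [0.5114 0.119 ]
top 0.188 15 [0.4733 0.1015] [0.4997 0.1103]
top 0.198 19 [0.4732 0.1009] [0.5012 0.1116]
top 0.215 105 [0.4749 0.104 ] [0.4989 0.1266]
0.23153051816685197
side 0.88 [ 0.34  -0.193 -0.001]
side 0.74 [ 0.61  -0.238 -0.003]
side 0.73 [0.489 0.114 0.108]
side 0.73 [ 0.433 -0.096  0.003]
side 0.7 [ 0.472 -0.225 -0.001]
side 0.55 [ 0.353 -0.333 -0.002]
side 0.16 [0.731 0.032 0.001]
side 0.118 108 [0.4564 0.0793] [0.5158 0.1193]
side 0.13 67 [0.462  0.0871] [0.5098 0.1082]
side 0.145 69 [0.461  0.0871] [0.5088 0.1133]
side 0.188 42 [0.4713 0.0975] [0.4999 0.1119]
side 0.198 47 [0.472  0.0966] [0.5007 0.1156]
side 0.215 47 [0.4757 0.0988] [0.4951 0.1205]
0.227888646176275
```

View pics/s4.png

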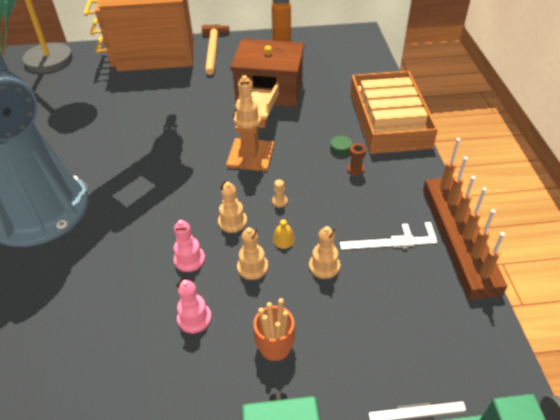

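The bishop stands upright on the step at pixel (246,105). The other three stand on the table at (231,207), (252,252) and (325,252), and the bystanders look undisturbed. Handing in.

```bash
python3 -c "
from rig import r
r.job_done()"
```

```text
the job is handed in; nothing more can be done
```

The leaded bishop is standing upright on the step at the mouth of the chute, and I handed the job in about 31 s into the 64 s limit (no verdict is reported).

- **Finding it:** I lifted all four bishops. Three read about 1.1 to 1.8 N. The fourth, which had stood at about (0.616, -0.048), read about 4.2 to 4.8 N. I put each light one back on the table where it came from.
- **Placing it:** it touched the step at the height I expected, with the tool at z = 0.1906 m, and I then released it.
- **Last checks:** the networks put it at (0.488, 0.117, 0.112) from the top camera and (0.489, 0.114, 0.108) from the side camera. That is within about 3 mm of my estimate of the step's centre. Its head lines up with its base, so it looks upright.
- **Everything else:** the other three stand on the table, and by eye in the last side picture the bystanders had not moved. The arm was clear of everything.
- **Disagreements:** the two cameras differ by 2 to 4 mm in y and z, which is close to their stated accuracy. No check failed.

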